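# Shut the roof hatches of the toy buses

### The arm

A 7-joint arm with a two-finger parallel gripper is mounted at the origin on the work surface. World frame = base frame: x ahead of the robot, y to its left, z up, the work surface at z = 0. Lengths are in m, angles in rad, forces in N, time in s.
With the tool pointing down it reaches from about 0.4 to 0.925 m from the base axis. Payload 5.6 kg.
Tool frame: the origin (TCP) lies at the very end of the fingers, on their centre line; the grasp point (between the pads) lies 19 mm behind it (manip.tcp_to_grasp is the z of the grasp point in the tool frame, in m); z points along the fingers, y is the line along which they close (so a half turn about z gives the same grasp; the last joint's range is limited). The gripper opens to 85 mm and grips with 20 to 120 N. Pads are 22 mm wide; open, the fingers measure 114 mm over their backs; the gripper's body (76 mm by 85 mm) begins 54 mm behind the grasp point. The pads swing forward as they close: fully open they stand 13 mm farther back than shut.
Start: joints at [-1.286, 0.468, -0.012, 1.603, 0.006, 1.071, -0.056], TCP at [0.209, 0.615, 0.231] pointing down, gripper open.
Joint ranges: [-2.53, 2.53], [-0.31, 2.02], [-1.57, 1.55], [0.28, 2.44], [-1.29, 4.43], [0.15, 1.84], [-2.92, 2.92]. Speed limits (rad/s): [2.57, 2.57, 3.14, 3.14, 3.14, 3.14, 3.14].

### API

Orientations are given as a 3x3 rotation matrix whose columns are the frame's x, y, z axes.
In Python, from cell import manip gives the robot as it stands. The module is installed in compiled form; this text tells all that it offers.
- The arm moves only by the tool step_arm, never from a script. Its arguments are lists of equal length, an entry for each row: "delta_pos": the shift along the tool's x, y, z in m, a list of three; "yaw": the turn about the tool's z in degrees; "fingers": the finger opening in m, from 0 to 0.0854. In form: {"delta_pos": [[tx, ty, tz], ...], "yaw": [yaw, ...], "fingers": [fingers, ...]}. A call has 1 to 8 rows; each row shifts and turns the commanded pose from where the row before left it, along the tool's axes as they then stand; what a row does not reach is not made up. A row lasts 1/12 s, in which the tool goes at most 41.7 mm and 7.16 degrees, less where a joint would pass 70% of its speed; a pose out of reach is approached as far as the arm can. A call with a gripper value outside its range is refused whole. The fingers move at their own pace and stop on an object; the grip force is fixed at half the most. Time passes only in rows, so rows that do not move let the fingers close. It gives the time, the measured TCP pose, the force and the opening at its end, in the units of the state.
- manip.state(): the state, without advancing time (a new reading comes with each control period).
- manip.read_camera(name): name is "scene" or "top" or "wrist"; returns a dict with "frame" (480x640x3 uint8, red, green, blue), "depth" (480x640 float32, m along the optical axis (not along the pixel's ray), 0 where there is no reading), "vfov" (degrees; the focal length in pixels is half the picture's height over the tangent of half this angle, whatever the lens; pixels are square), "cx", "cy" (the principal point, pixels), "R" (3x3) and "t" (3): a world point X has camera coordinates R X + t; the wrist camera has in their place "mount" (4x4, takes a point from camera to tool coordinates, whose origin is the TCP and whose axes are the flange's). Camera axes: x right, y down, z forward; pixel columns grow to the right and rows downward; lengths in m; the calibration is good to about 2 mm. A picture is of the moment at which its call begins: read the wrist's pose just before it.
- manip.job_done(): hands the job in, once; it reports no verdict.
Trained networks look in a picture, given as the dict that the camera call returned (one of the last four; its "shot" number tells which), for a name from the list of things; names that differ only in an ending like _2 or _b are one class to them, and where a whole thing is asked for, a point or a joint stands for the part that bears it (a point fixed in the world has none). Each returns a list of dicts, best first, with "p" (0 to 1); they miss things now and then, are a little off and sometimes report something else, mostly with a low value. They report only what shows in the picture. A call takes as long as a camera call.
- manip.look_for(picture, name): "location" ([x, y, z] in m, in world coordinates, good to about 4 mm: the middle of the surface that is visible of it).
- manip.pinpoint(picture, name): "location" ([x, y, z] in m, in world coordinates, good to about 4 mm: a listed point, or the origin of a listed thing).
The state is a dict: "t": time; "q": joint angles; "joint_velocities": joint speeds; "joint_efforts": joint torques, N m; "position": TCP position; "eef_rot": TCP orientation; "ft_force": force on the tool from outside, world axes, zero at the start; "wrist_torque": the same for the moment, N m; "opening": finger opening in m.
Only numpy, scipy, OpenCV 4.12 (cv2) and the standard library are available. Lean on these libraries where they do the work, as an engineer would, in place of code of your own. Each camera call takes 0.05 s, during which the arm holds its last target. There are 200 camera calls.

### The job

The three toy buses standing in their cradles in front of you, each with a bare wooden roof hatch, are to be packed with the roofs shut. Each hatch has a push-push latch: press every hatch that stands open right down to its stop, let go, and check that it stays shut. The hatch that is already shut must not pop open at any time, and all three must be shut at the end.

Things in the scene. Friction and masses are not known exactly. Their poses are not given: they have to be found in the camera images.
- hatch_a (a point): Point to press, on top of bus A's roof hatch, mid-width: a birch board 125 x 70 x 12 mm, hinged at the bus's rear end; point 85 mm from the hinge, 40 mm from the free edge by the cab. Height over the bench: 100 mm shut (level), about 130 mm open (sprung up 0.36 rad). Axes: x along the board from free edge to hinge, y across it, z out of its upper face. The three buses look alike.
- hatch_b (a point): The same point on bus B's hatch. Each latch is push-push: pressed to its firm stop (the point about 7 mm below its shut height, some 3 N to get there) and let go, an open hatch stays shut and a shut one springs open. A lighter press, stopping 1 mm or more short of the stop, may not change it; 7 to 20 N is sure to reach the stop. Straight down with closed fingertips works.
- hatch_c (a point): The same point on bus C's hatch. Each bus is yellow, 200 mm long and 86 mm wide, and fixed to the bench in its cradle; its walls and cab roof are 90 mm high, so that the top of a shut hatch stands 10 mm proud of them. Neighbouring buses are at least 0.19 m apart, centre to centre.

How it is judged:
By the outcome, as a careful person would: the job done as asked, in the order asked, and still so for the second after the job is handed in, with the robot touching nothing.
It also fails if it takes over 32 s, if anything falls off the work surface, if the arm or the gripper's body presses on something with over 40 N, if the wrist force passes 120 N, or if a joint passes its speed limit or range.

## Working session

There is one attempt and no reset: what is moved stays moved. The work goes in short steps, Python scripts to look and compute and a tool call to move; the robot and the scene stay as the last step left them, time stands still between calls to the robot, and variables do not carry over. Pictures are saved under pics/ and viewed, on a budget of 10 in all, crops included, one or two more only if the job needs it, and the job is handed in when it is done.

Besides the shell and the picture viewer there is one more tool, called by a JSON object that holds its "op" and its "data". step_arm: Moves the arm, as the interface text tells. Its arguments: {"type":"object","properties":{"delta_pos":{"type":"array","items":{"type":"array","items":{"type":"number"}}},"yaw":{"type":"array","items":{"type":"number"}},"fingers":{"type":"array","items":{"type":"number"}}},"required":["delta_pos","yaw","fingers"]}

```bash
mkdir -p pics
cat > h.py <<'E'
import numpy as np, cv2
from cell import manip
def cloud(d, P=None):
    h,w=d["depth"].shape; f=h/2/np.tan(np.radians(d["vfov"]/2))
    v,u=np.mgrid[:h,:w]; z=d["depth"]
    X=np.stack([(u-d["cx"])*z/f,(v-d["cy"])*z/f,z],-1)
    if "R" in d: X=(X-np.array(d["t"]))@np.array(d["R"])
    X[z==0]=np.nan
    return X
def proj(d,X):
    f=240/np.tan(np.radians(d["vfov"]/2)); c=np.array(d["R"])@np.array(X)+np.array(d["t"])
    return c[:2]/c[2]*f+[d["cx"],d["cy"]]
def save(d,n): cv2.imwrite(f"pics/{n}.png",d["frame"][:,:,::-1])
E
python3 - <<'E'
from h import *
s=manip.state(); print(s["t"],s["position"],s["eef_rot"],s["ft_force"])
for c in ("scene","top"):
    d=manip.read_camera(c); save(d,c)
    for n in ("hatch_a","hatch_b","hatch_c"):
        print(c,n,[(round(r["p"],2),np.round(r["location"],3),np.round(proj(d,r["location"]))) for r in manip.pinpoint(d,n)[:5]])
    X=cloud(d); np.save(c+".npy",X); cv2.imwrite(c+"_raw.png",d["frame"][:,:,::-1])
E
```

```text
0.0 [0.20912427 0.61479344 0.23030034] [[-9.46735884e-01  3.22010694e-01 -5.27402032e-04]
 [ 3.22011114e-01  9.46734135e-01 -1.82211591e-03]
 [-8.74313019e-05 -1.89489183e-03 -9.99998201e-01]] [0.26526839 0.56691965 0.41995431]
scene hatch_a [(0.97, array([ 0.515, -0.277,  0.134]), array([154., 230.])), (0.87, array([0.554, 0.275, 0.125]), array([502., 227.])), (0.73, array([ 0.516, -0.018,  0.098]), array([318., 231.]))]
scene hatch_b [(0.97, array([ 0.515, -0.277,  0.134]), array([154., 230.])), (0.87, array([0.554, 0.275, 0.125]), array([502., 227.])), (0.73, array([ 0.516, -0.018,  0.098]), array([318., 231.]))]
scene hatch_c [(0.97, array([ 0.515, -0.277,  0.134]), array([154., 230.])), (0.87, array([0.554, 0.275, 0.125]), array([502., 227.])), (0.73, array([ 0.516, -0.018,  0.098]), array([318., 231.]))]
top hatch_a [(0.93, array([ 0.515, -0.023,  0.098]), array([332., 265.])), (0.92, array([0.549, 0.275, 0.128]), array([153., 220.])), (0.75, array([ 0.518, -0.274,  0.13 ]), array([492., 278.]))]
top hatch_b [(0.93, array([ 0.515, -0.023,  0.098]), array([332., 265.])), (0.92, array([0.549, 0.275, 0.128]), array([153., 220.])), (0.75, array([ 0.518, -0.274,  0.13 ]), array([492., 278.]))]
top hatch_c [(0.93, array([ 0.515, -0.023,  0.098]), array([332., 265.])), (0.92, array([0.549, 0.275, 0.128]), array([153., 220.])), (0.75, array([ 0.518, -0.274,  0.13 ]), array([492., 278.]))]
```

View pics/scene.png

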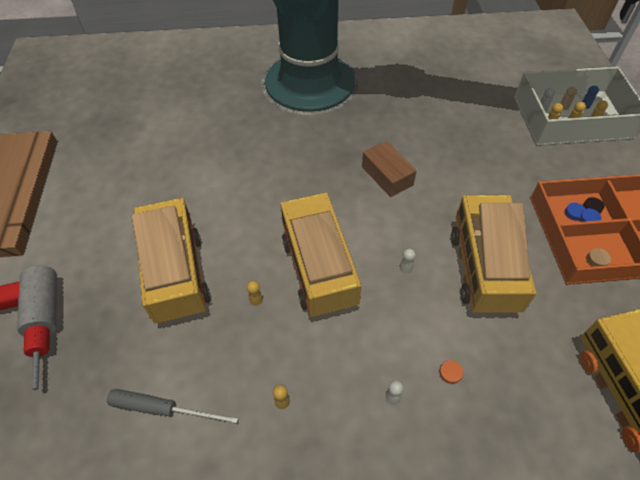

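View pics/top.png

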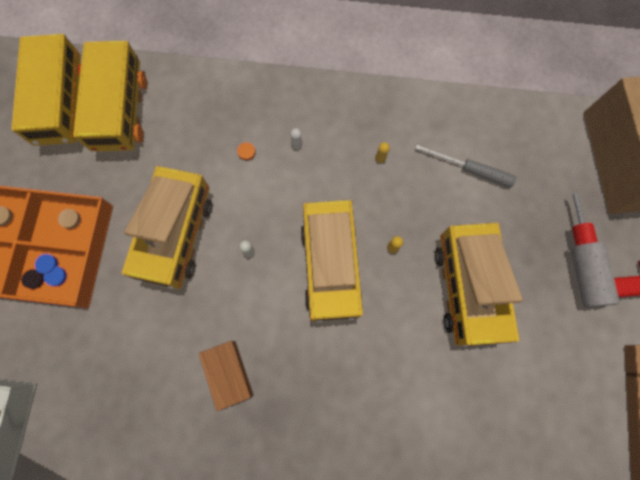

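The left bus (top pixel 153,220) and the right bus (492,278) are open, at about 0.13 m. The middle one (332,265) is shut at 0.098 m. Both cameras agree, so I'm moving to the left bus with fingers closed.

{"op": "step_arm", "data": {"delta_pos": [[-0.031,-0.015,0],[-0.031,-0.015,0],[-0.031,-0.015,0],[-0.031,-0.015,0],[-0.031,-0.015,0],[-0.031,-0.015,0],[-0.031,-0.015,0],[-0.031,-0.015,0]], "yaw": [0,0,0,0,0,0,0,0], "fingers": [0,0,0,0,0,0,0,0]}}

```text
t: 1.07
position: [0.4065, 0.4206, 0.2315]
eef_rot: [[-0.947, 0.322, 0.0], [0.322, 0.947, 0.0], [-0.0, 0.0, -1.0]]
ft_force: [0.3, 0.9, -0.1]
opening: 0.0002
```

{"op": "step_arm", "data": {"delta_pos": [[-0.031,-0.015,0],[-0.031,-0.015,0],[-0.031,-0.015,0],[-0.031,-0.015,0],[-0.031,-0.015,0],[-0.031,-0.015,0],[0,0,0],[0,0,0]], "yaw": [0,0,0,0,0,0,0,0], "fingers": [0,0,0,0,0,0,0,0]}}

```text
t: 1.73
position: [0.5542, 0.2742, 0.2312]
eef_rot: [[-0.945, 0.327, 0.001], [0.327, 0.945, -0.001], [-0.001, -0.001, -1.0]]
ft_force: [-0.8, 1.1, -0.4]
opening: 0.0001
```

Run:
```python
from h import *
s=manip.state();d=manip.read_camera("wrist"); save(d,"w1")
print(s["position"],[(round(r["p"],2),np.round(r["location"],3)) for r in manip.pinpoint(d,"hatch_a")])
X=np.load("top.npy")
for (u,v) in ((153,220),(332,265),(492,278)):
    print(X[v-3:v+4,u-3:u+4].reshape(-1,3).mean(0).round(4))
```

```text
[0.55421    0.27420754 0.2312166 ] [(0.95, array([0.553, 0.272, 0.134]))]
[0.5482 0.2729 0.1318]
[ 0.5148 -0.0232  0.0999]
[ 0.5181 -0.2742  0.1292]
```

View pics/w1.png

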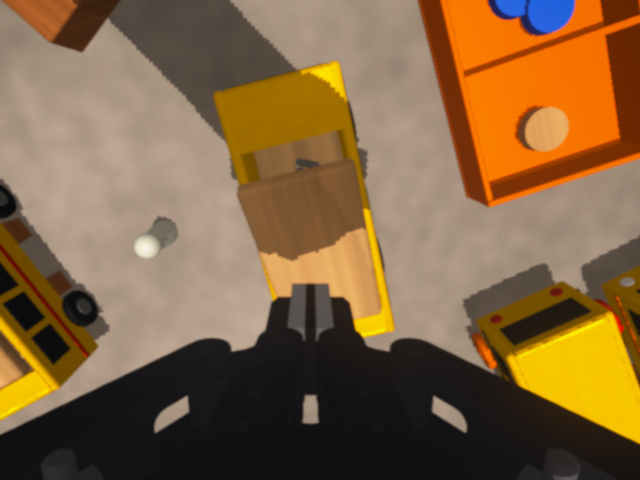

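The wrist view confirms the open flap, with its free edge at pixel (300,170), the cab above it and the hinge near (330,310). The point matches to within 4 mm. I'll shift slightly towards the cab and go down.

{"op": "step_arm", "data": {"delta_pos": [[0.005,-0.003,0.03],[0,0,0.03],[0,0,0.025],[0,0,0.01],[0,0,0.008],[0,0,0.008],[0,0,0.008],[0,0,0]], "yaw": [0,0,0,0,0,0,0,0], "fingers": [0,0,0,0,0,0,0,0]}}

```text
t: 2.5
position: [0.5468, 0.2761, 0.1119]
eef_rot: [[-0.947, 0.322, 0.0], [0.322, 0.947, 0.0], [-0.0, 0.0, -1.0]]
ft_force: [-0.1, 1.6, 1.6]
opening: -0.0001
```

{"op": "step_arm", "data": {"delta_pos": [[0,0,0.004],[0,0,0.004],[0,0,0]], "yaw": [0,0,0], "fingers": [0,0,0]}}

```text
t: 2.75
position: [0.547, 0.2758, 0.1042]
eef_rot: [[-0.947, 0.322, 0.0], [0.322, 0.947, 0.0], [-0.0, 0.001, -1.0]]
ft_force: [-0.6, 1.3, 1.2]
opening: -0.0004
```

{"op": "step_arm", "data": {"delta_pos": [[0,0,0.004],[0,0,0.003],[0,0,0.002],[0,0,0]], "yaw": [0,0,0,0], "fingers": [0,0,0,0]}}

```text
t: 3.08
position: [0.5467, 0.2758, 0.0949]
eef_rot: [[-0.947, 0.322, -0.0], [0.322, 0.947, 0.0], [0.0, 0.0, -1.0]]
ft_force: [-2.1, 1.0, 2.7]
opening: 0.0002
```

{"op": "step_arm", "data": {"delta_pos": [[0,0,0.002],[0,0,0]], "yaw": [0,0], "fingers": [0,0]}}

```text
t: 3.25
position: [0.5468, 0.2759, 0.0937]
eef_rot: [[-0.947, 0.322, -0.0], [0.322, 0.947, 0.0], [0.0, 0.0, -1.0]]
ft_force: [-2.4, 1.7, 6.6]
opening: 0.0002
```

{"op": "step_arm", "data": {"delta_pos": [[0,0,0.0015],[0,0,0]], "yaw": [0,0], "fingers": [0,0]}}

```text
t: 3.42
position: [0.5468, 0.276, 0.0932]
eef_rot: [[-0.947, 0.322, -0.0], [0.322, 0.947, 0.001], [0.0, 0.001, -1.0]]
ft_force: [-4.9, -0.5, 11.3]
opening: 0.0001
```

{"op": "step_arm", "data": {"delta_pos": [[0,0,-0.01],[0,0,-0.02],[0,0,-0.03],[0,0,-0.04],[0,0,-0.035],[0,0,0]], "yaw": [0,0,0,0,0,0], "fingers": [0,0,0,0,0,0]}}

```text
t: 3.92
position: [0.5511, 0.2768, 0.2348]
eef_rot: [[-0.946, 0.323, 0.012], [0.323, 0.946, 0.006], [-0.009, 0.01, -1.0]]
ft_force: [0.9, 0.4, 0.2]
opening: 0.0
```

Run:
```python
from h import *
s=manip.state();d=manip.read_camera("wrist"); save(d,"w2")
print(s["position"],[(round(r["p"],2),np.round(r["location"],3)) for r in manip.pinpoint(d,"hatch_a")])
d=manip.read_camera("scene"); save(d,"s2")
print([(round(r["p"],2),np.round(r["location"],3)) for r in manip.pinpoint(d,"hatch_a")])
```

```text
[0.55108847 0.27676105 0.23484408] [(0.74, array([0.546, 0.275, 0.102]))]
[(0.94, array([ 0.518, -0.278,  0.133])), (0.87, array([0.548, 0.272, 0.098])), (0.63, array([ 0.517, -0.022,  0.097]))]
```

View pics/w2.png

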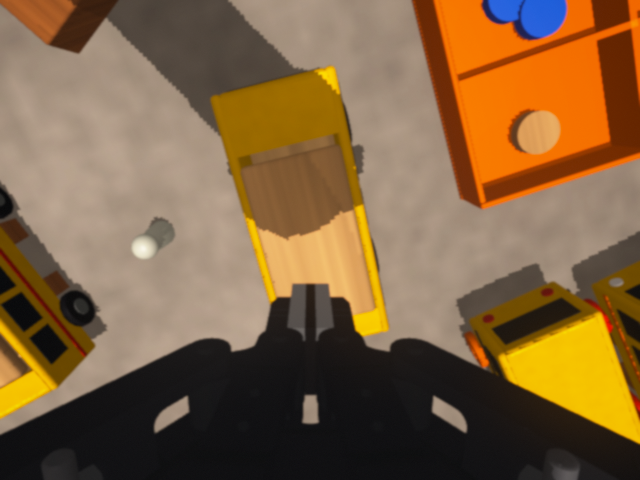

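The left hatch now reads 0.10 m in both views, so it is shut and level. Next I cross above the middle bus at z 0.23 to the right one.

{"op": "step_arm", "data": {"delta_pos": [[-0.009,-0.0334,0],[-0.009,-0.0334,0],[-0.009,-0.0334,0],[-0.009,-0.0334,0],[-0.009,-0.0334,0],[-0.009,-0.0334,0],[-0.009,-0.0334,0],[-0.009,-0.0334,0]], "yaw": [0,0,0,0,0,0,0,0], "fingers": [0,0,0,0,0,0,0,0]}}

```text
t: 4.78
position: [0.5275, -0.0024, 0.225]
eef_rot: [[-0.947, 0.322, -0.003], [0.322, 0.947, -0.001], [0.003, -0.002, -1.0]]
ft_force: [1.1, 0.2, -0.6]
opening: 0.0001
```

{"op": "step_arm", "data": {"delta_pos": [[-0.009,-0.0334,0],[-0.009,-0.0334,0],[-0.009,-0.0334,0],[-0.009,-0.0334,0],[-0.009,-0.0334,0],[-0.009,-0.0334,0],[-0.009,-0.0334,0],[-0.009,-0.0334,0]], "yaw": [0,0,0,0,0,0,0,0], "fingers": [0,0,0,0,0,0,0,0]}}

```text
t: 5.45
position: [0.5097, -0.2781, 0.2248]
eef_rot: [[-0.947, 0.322, -0.003], [0.322, 0.947, 0.001], [0.004, -0.0, -1.0]]
ft_force: [0.2, -0.1, -0.4]
opening: 0.0002
```

{"op": "step_arm", "data": {"delta_pos": [[0,0,0],[0,0,0],[0,0,0]], "yaw": [0,0,0], "fingers": [0,0,0]}}

```text
t: 5.7
position: [0.5104, -0.2759, 0.2251]
eef_rot: [[-0.947, 0.322, -0.003], [0.322, 0.947, 0.002], [0.003, 0.0, -1.0]]
ft_force: [0.0, 0.2, -0.7]
opening: -0.0
```

Run:
```python
from h import *
s=manip.state();d=manip.read_camera("wrist"); save(d,"w3")
print(s["position"],s["q"],[(round(r["p"],2),np.round(r["location"],3)) for r in manip.pinpoint(d,"hatch_c")])
```

```text
[ 0.51038529 -0.27586376  0.2251062 ] [ 0.13995864  0.36556416  0.37685446  1.80326452 -0.15639146  1.00527805
  1.82159435] [(0.66, array([ 0.51 , -0.276,  0.128]))]
```

View pics/w3.png

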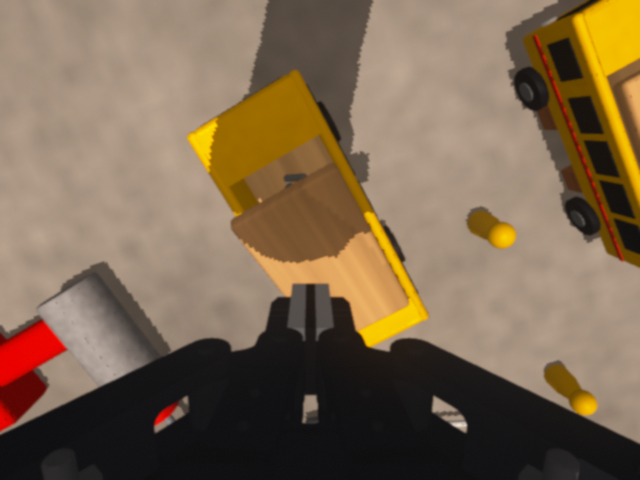

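The right bus is open: free edge near pixel (290,190), hinge side near (390,320), and the tool is over the pressing point. Going down.

{"op": "step_arm", "data": {"delta_pos": [[0,0,0.03],[0,0,0.03],[0,0,0.02],[0,0,0.01],[0,0,0.008],[0,0,0.008],[0,0,0.007],[0,0,0]], "yaw": [0,0,0,0,0,0,0,0], "fingers": [0,0,0,0,0,0,0,0]}}

```text
t: 6.47
position: [0.5113, -0.2765, 0.1133]
eef_rot: [[-0.947, 0.322, 0.0], [0.322, 0.947, -0.0], [-0.0, 0.0, -1.0]]
ft_force: [1.5, -0.3, 0.5]
opening: -0.0002
```

{"op": "step_arm", "data": {"delta_pos": [[0,0,0.004],[0,0,0.004],[0,0,0.004],[0,0,0.003],[0,0,0.002],[0,0,0]], "yaw": [0,0,0,0,0,0], "fingers": [0,0,0,0,0,0]}}

```text
t: 6.97
position: [0.5108, -0.2771, 0.0964]
eef_rot: [[-0.947, 0.322, -0.0], [0.322, 0.947, -0.0], [0.0, -0.0, -1.0]]
ft_force: [-2.3, -1.0, 2.2]
opening: -0.0005
```

{"op": "step_arm", "data": {"delta_pos": [[0,0,0.002],[0,0,0.0015],[0,0,0]], "yaw": [0,0,0], "fingers": [0,0,0]}}

```text
t: 7.22
position: [0.5109, -0.2771, 0.0937]
eef_rot: [[-0.947, 0.322, -0.0], [0.322, 0.947, -0.0], [0.0, -0.0, -1.0]]
ft_force: [-3.8, -0.5, 6.9]
opening: -0.0001
```

{"op": "step_arm", "data": {"delta_pos": [[0,0,0.0015],[0,0,0]], "yaw": [0,0], "fingers": [0,0]}}

```text
t: 7.38
position: [0.511, -0.2771, 0.0932]
eef_rot: [[-0.947, 0.322, 0.0], [0.322, 0.947, 0.0], [-0.0, 0.0, -1.0]]
ft_force: [-6.2, 0.5, 12.6]
opening: -0.0003
```

Firm stop at 12.6 N. Lifting and checking.

{"op": "step_arm", "data": {"delta_pos": [[0,0,-0.01],[0,0,-0.02],[0,0,-0.03],[0,0,-0.04],[0,0,-0.035],[0,0,0],[0,0,0],[0,0,0]], "yaw": [0,0,0,0,0,0,0,0], "fingers": [0,0,0,0,0,0,0,0]}}

```text
t: 8.05
position: [0.5112, -0.2759, 0.2265]
eef_rot: [[-0.947, 0.321, 0.0], [0.321, 0.947, 0.001], [0.0, 0.001, -1.0]]
ft_force: [-1.0, -0.5, -1.3]
opening: -0.0002
```

Run:
```python
from h import *
for c in ("wrist","scene","top"):
    d=manip.read_camera(c); save(d,c+"_end")
    print(c,[(round(r["p"],2),np.round(r["location"],3)) for r in manip.pinpoint(d,"hatch_c")])
print(manip.state()["position"],manip.state()["ft_force"])
```

```text
wrist [(0.7, array([ 0.505, -0.275,  0.099]))]
scene [(0.82, array([ 0.516, -0.021,  0.097])), (0.81, array([ 0.51 , -0.28 ,  0.103])), (0.64, array([0.545, 0.276, 0.098]))]
top [(0.81, array([0.544, 0.273, 0.098])), (0.8, array([ 0.51 , -0.277,  0.101])), (0.77, array([ 0.514, -0.026,  0.099]))]
[ 0.51072054 -0.27649382  0.22569017] [0.34017411 0.18004692 0.0013998 ]
```

View pics/scene_end.png

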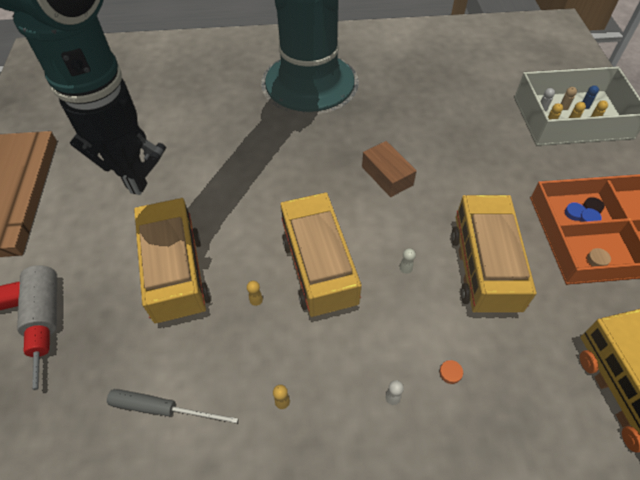

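View pics/wrist_end.png

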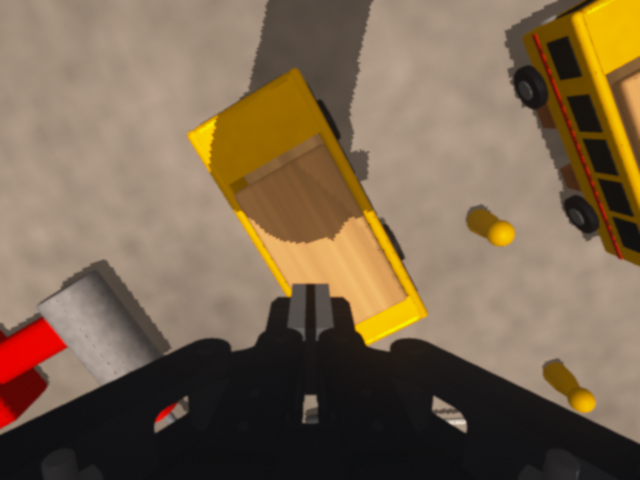

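All three hatches lie level at about 0.10 m (scene pixels 165,255; 320,245; 497,245), and the tool is clear of everything. Handing in.

```bash
python3 -c "
from cell import manip
manip.job_done()"
```

```text
the job is handed in; nothing more can be done
```

All three roof hatches are shut, and I handed the job in at about 8 s of robot time.

- **Pressed:** I pressed the two open hatches, on the left and right buses, straight down with closed fingertips. Both came to a firm stop at z about 93 mm, at 11 N on the left and 13 N on the right. I never touched the middle hatch, which was already shut.
- **Last checks:** After I let go, the scene and top cameras put all three points at 97–103 mm. The wrist camera put the left at 102 mm and the right at 99 mm. The arm was clear at z about 0.226 m with wrist force near zero. No check failed or disagreed.

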